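Present the short chisel's edge to the fork sensor

ROBOT

A 6-joint arm with a two-finger parallel gripper is mounted at the origin on the work surface; the furniture and walls round the work are solid. World frame = base frame: x ahead of the robot, y to its left, z up, the work surface at z = 0. Lengths are in mm, angles in rad, forces in N, time in s.
With the tool pointing down it reaches from about 350 to 725 mm from the base axis. Payload 6 kg.
Tool frame: the origin (TCP) lies midway between the tips of the shut fingers; the grasp point (between the pads) lies 19 mm behind it; z points along the fingers, x is the direction in which the jaws open and shut, and the axes are right-handed (so a half turn about z gives the same grasp; the last joint's range is limited). The gripper opens to 85 mm and grips with 20 to 120 N. Pads are 22 mm wide; open, the fingers measure 114 mm over their backs; the gripper's body (76 mm by 85 mm) begins 54 mm behind the grasp point. The pads swing forward as they close: fully open they stand 13 mm farther back than shut.
Start: joints at [1.516, 0.04, 0.085, 0, -1.615, -0.334], TCP at [227.419, 555.206, 231.261] pointing down, gripper open.
Joint ranges: [-2.56, 2.56], [-1.29, 2.01], [-1.08, 1.49], [-3.29, 1.98], [-2.81, -0.18], [-2.99, 2.99]. Speed limits (rad/s): [2.57, 2.57, 3.01, 3.14, 3.14, 3.14].

INTERFACE

Orientations are given as a rotation vector (axis times angle).
In Python, from plant import r gives the robot as it stands.
- The arm moves only by the shell command python3 -m creep 'ROWS' [OPENING] [FORCE]. ROWS is JSON, a list that holds one entry, the list of rows, each a list of 6 numbers: the shift along the tool's x, y, z as a fraction of full scale, then the turn, a rotation vector about the tool's x, y, z as a fraction of full scale. In form: [[[dx, dy, dz, rx, ry, rz], ...]]. A call has 1 to 12 rows; each row shifts and turns the commanded pose from where the row before left it, along the tool's axes as they then stand; what a row does not reach is not made up. Full scale, the value 1, is 0.15 m for a shift and 30 degrees for a turn. A row lasts 1/8 s, in which the tool goes at most 62.5 mm and 10.7 degrees, less where a joint would pass 70% of its speed; a pose out of reach is approached as far as the arm can. A call with a number of a shift or a turn outside -1 to 1 is refused whole. A call with a gripper value outside its range is refused whole. OPENING is the finger opening in mm, from 0 to 85.4, set as the call begins (- or left out, the last holds). The fingers move at their own pace and stop on an object; FORCE is the grip in N (left out, the last holds). Time passes only in rows, so rows that do not move let the fingers close. It gives the time, the measured TCP pose, the force and the opening at its end, in the units of the state.
- r.get_obs(): the state, without advancing time (a new reading comes with each control period).
- r.camera(name): name is "scene" or "top" or "wrist"; returns the picture (480x640x3 uint8, red, green, blue); there is no depth.
- r.camera_info(name): a dict with "intrinsics" (3x3 intrinsics, pixels), "k1" (the pictures are not rectified: a ray, as slopes to the right and down, at radius r is drawn at 1 + k1 r^2 times it, then the intrinsics apply), "origin" and "orientation" of the camera in the world. Camera axes: x right, y down, z forward; pixel columns grow to the right and rows downward; lengths in mm; the calibration is good to about 2 mm. A picture is of the moment at which its call begins: read the wrist's pose just before it. camera_info takes no time and is no camera call; for the wrist camera it gives the pose at the moment of the call.
- r.close_job(): hands the job in, once; it reports no verdict.
Trained networks look in the newest picture that a camera, given by its name, has taken for a name from the list of things; names that differ only in an ending like _2 or _b are one class to them, and where a whole thing is asked for, a point or a joint stands for the part that bears it (a point fixed in the world has none). Each returns a list of dicts, best first, with "conf" (0 to 1); they miss things now and then, are a little off and sometimes report something else, mostly with a low value. They report only what shows in the picture. A call takes as long as a camera call.
- r.search_frame(camera, name): "bbox" ([centre column, centre row, width, height] in pixels, round what is visible of it).
The state is a dict: "clock": time; "q": joint angles; "qvel": joint speeds; "effort": joint torques, N m; "eef_pos": TCP position; "tool_rot": TCP orientation; "contact_force": force on the tool from outside, world axes, zero at the start; "moment": the same for the moment, N m; "opening": finger opening in mm.
Only numpy, scipy, OpenCV 4.12 (cv2) and the standard library are available. Lean on these libraries where they do the work, as an engineer would, in place of code of your own. Each camera call takes 0.05 s, during which the arm holds its last target.

TASK

Check the edge of the shortest of the three tools, the short chisel: draw it out of its leaning stand, turn it level with the blade lying flat, and hold its cutting edge midway between the two lenses of the fork sensor, handle towards the robot and blade square to the line between the lenses. Finish while still holding it there, raised and steady in the gripper, clear of the fork and the stands; do not bump the fork, leave the long chisel and the rasp in their stands, and do not push or knock over the jar and the spray bottle.

Things in the scene. Friction and masses are not known exactly. Their poses are not given: they have to be found in the camera images.
- short_chisel: Shortest of the three tools: (lengths in mm) chisel 210 long, 0.1 to 0.2 kg; round wooden handle 27 thick (local y -5 to 105, z 0 to 27), smooth flat blade 22 x 8 (y -105 to -5, z 10 to 18). Origin at half length. y runs from tip to handle end, x across the width. In its stand y slopes 45 deg up towards the robot, x is level, z points up and away from the robot.
- short_chisel_edge (a point): Middle of the short chisel's cutting edge, at local (0, -105, 14) mm of the chisel; axes as the chisel.
- short_chisel_handle (a point): Point on the axis of the short chisel's handle, at local (0, 50, 13.5) mm of the chisel; axes as the chisel. The handle's sides are free; a pad 20 mm wide and 14 mm long bears it from below, at local y = 80 mm. A spine 20 mm wide runs 18 mm below the handle's underside.
- short_chisel_stand: Grey stand holding the short chisel leaning at 45 deg, tip on a foot stop. The three stands look alike, side by side about 115 mm apart, in any order. Base 150 x 58 x 12 mm, 160 mm high. Origin: under the base (base x -87 to 63 mm); local x points away from the robot within 0.17 rad, z up. The seated chisel's origin is at local (-29, 0, 99) mm.
- short_chisel_stand_mouth (a point): Middle of the upper mouth of the sleeve, on the blade's axis; axes as the stand. The sleeve, 33 mm wide and closed all round, clasps only the blade, from 25 to 65 mm above its tip along the tool, with 1 to 3 mm play. Slide the chisel 70 mm or more along its own length, up and towards the robot, to free its edge.
- long_chisel: Bystander in a stand of its own: chisel of the same kind, 240 mm long (blade 130, handle 110). Origin at half length; axes and slope as the short chisel.
- rasp: Bystander in a stand of its own: half-round rasp 275 mm long, toothed blade, handle 100 mm long and 27 mm thick. Origin at half length; axes and slope as the short chisel.
- long_chisel_stand: The long chisel's stand, same shape and axes as the short chisel's stand.
- rasp_stand: The rasp's stand, same shape and axes as the short chisel's stand.
- fork: Fork sensor, fixed (mm): base 80 x 80 x 12, pillar of radius 11, arm from it to local x = 113 (z 170 to 190). At x = 100 a black U-shaped yoke, open above: two posts 26 (x) x 16 (y), 70 apart, from a crossbar (top z = 190) up to z = 276. Origin under the base's centre; x points away from the robot within 0.25 rad, y along the line between the lenses, z up.
- fork_beam (a point): Midpoint between the two lenses (round, one on the inside of each post), at local (100, 0, 240) mm of the fork; axes as the fork.
- glass_jar: Bystander: jar with a metal lid, 68 mm diameter, 92 mm high. Origin under its centre, z up.
- spray_bottle: Bystander: spray bottle 84 x 62 x 184 mm. Origin under its centre, z up.

How it is judged:
By the outcome, as a careful person would: the job done as asked, in the order asked, and still so for the second after the job is handed in, while the arm keeps its last pose, push and grip.
It also fails if it takes over 38 s, if anything falls off the work surface, if the arm or the gripper's body presses on something with over 40 N, if the wrist force passes 120 N, or if a joint passes its speed limit or range.

## Working session

There is one attempt and no reset: what is moved stays moved. The work goes in short steps, Python scripts to look and compute and a shell command to move; the robot and the scene stay as the last step left them, time stands still between calls to the robot, and variables do not carry over. Pictures are saved under pics/ and viewed, and the job is handed in when it is done.

```bash
ls; mkdir -p pics
python3 - <<'E'
from plant import r
import cv2
o=r.get_obs(); print({k:(v if not hasattr(v,'round') else v.round(3)) for k,v in o.items()})
for c in ["scene","top","wrist"]:
    im=r.camera(c); cv2.imwrite(f"pics/{c}0.png",im[:,:,::-1]); print(c,r.camera_info(c))
    for n in ["short_chisel","short_chisel_handle","short_chisel_stand","fork","fork_beam","short_chisel_edge"]:
        pass
print(r.get_obs()["clock"])
E
```

```text
pics
{'clock': 0.0, 'q': array([ 1.516,  0.041,  0.084, -0.   , -1.616, -0.334]), 'qvel': array([ 0.   , -0.002,  0.   ,  0.002,  0.002,  0.001]), 'effort': array([-0.0000e+00, -3.6821e+01,  3.4743e+01,  6.9330e+00, -5.0000e-03,
       -0.0000e+00]), 'eef_pos': array([227.236, 554.929, 230.3  ]), 'tool_rot': array([ 1.750e+00, -2.608e+00,  2.000e-03]), 'contact_force': array([ 0.535, -0.026, -0.499]), 'moment': array([ 0.005, -0.001,  0.018]), 'opening': 85.52043945272554}
scene {'intrinsics': array([[540.67738832,   0.        , 315.26918619],
       [  0.        , 540.67738832, 244.39121464],
       [  0.        ,   0.        ,   1.        ]]), 'k1': -0.0903782933468075, 'origin': array([-148.76494496, -500.44564283,  804.56806067]), 'orientation': array([-1.98766906,  1.0730418 , -0.511172  ])}
top {'intrinsics': array([[470.50902316,   0.        , 323.0362201 ],
       [  0.        , 470.50902316, 244.01628291],
       [  0.        ,   0.        ,   1.        ]]), 'k1': 0.02767833407041795, 'origin': array([ 355.26412652,    4.44630174, 1199.03717876]), 'orientation': array([-2.16158816,  2.10067876, -0.20873545])}
wrist {'intrinsics': array([[342.59767523,   0.        , 322.21125288],
       [  0.        , 342.59767523, 238.60679836],
       [  0.        ,   0.        ,   1.        ]]), 'k1': -0.04391963121303833, 'origin': array([303.00563715, 523.94109157, 373.12722748]), 'orientation': array([ 1.63436481, -2.43373217, -0.39675793])}
0.15
```

View pics/scene0.png

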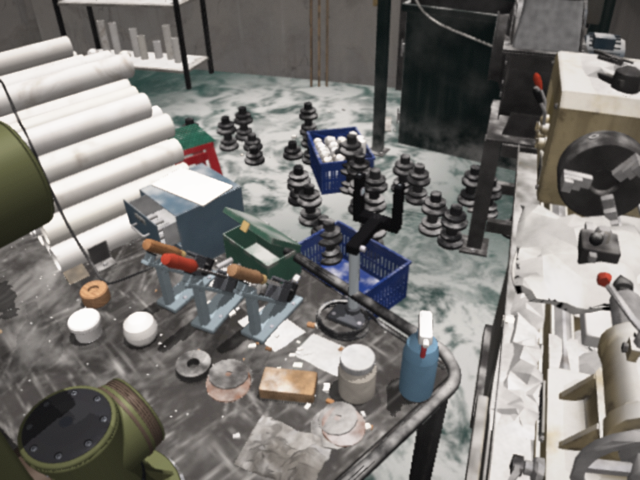

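View pics/top0.png

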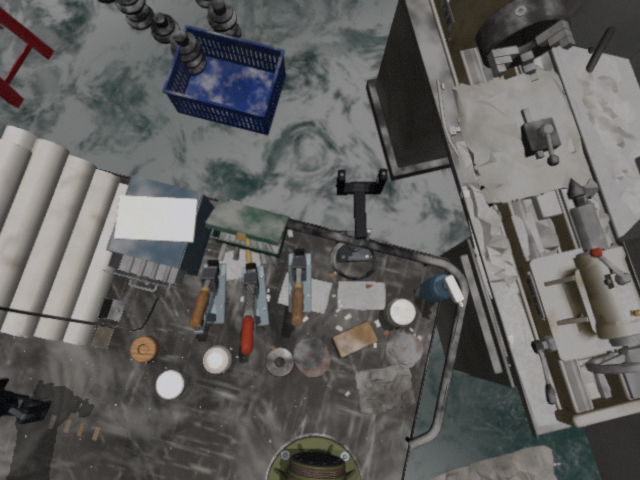

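View pics/wrist0.png

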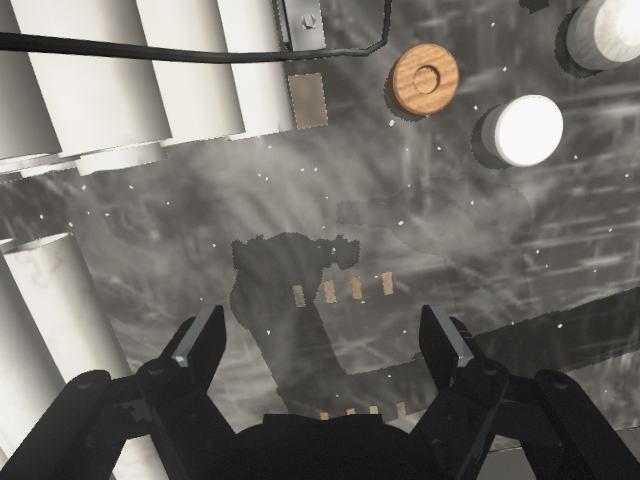

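Run:
```python
from plant import r
for c in ["scene","top"]:
    for n in ["short_chisel","long_chisel","rasp","short_chisel_handle","short_chisel_stand","fork","fork_beam"]:
        print(c,n,[(round(d['conf'],2),[round(float(x)) for x in d['bbox']]) for d in r.search_frame(c,n)[:3]])
print(r.get_obs()["clock"])
```

```text
scene short_chisel [(0.82, [166, 251, 51, 18])]
scene long_chisel [(0.57, [257, 276, 58, 26])]
scene rasp [(0.76, [195, 266, 64, 20]), (0.6, [175, 252, 65, 23])]
scene short_chisel_handle []
scene short_chisel_stand [(0.93, [177, 282, 74, 58])]
scene fork [(0.64, [368, 251, 81, 159]), (0.6, [169, 249, 51, 20])]
scene fork_beam [(0.82, [367, 248, 75, 157])]
top short_chisel [(0.94, [199, 306, 20, 45])]
top long_chisel [(0.98, [299, 300, 12, 59])]
top rasp [(0.82, [248, 314, 16, 84]), (0.31, [362, 215, 51, 99])]
top short_chisel_handle [(0.75, [201, 305, 19, 51])]
top short_chisel_stand [(0.82, [208, 300, 33, 75]), (0.51, [299, 280, 22, 64])]
top fork [(0.66, [362, 214, 48, 90])]
top fork_beam [(0.8, [363, 217, 52, 91])]
0.85
```

Run:
```python
import cv2
a=cv2.imread("pics/top0.png"); cv2.imwrite("pics/top0z.png",cv2.resize(a[225:375,180:330],None,fx=4,fy=4,interpolation=cv2.INTER_CUBIC))
cv2.imwrite("pics/top0f.png",cv2.resize(a[160:290,310:410],None,fx=4.5,fy=4.5,interpolation=cv2.INTER_CUBIC))
a=cv2.imread("pics/scene0.png"); cv2.imwrite("pics/scene0z.png",cv2.resize(a[220:350,120:310],None,fx=4.2,fy=4.2,interpolation=cv2.INTER_CUBIC))
cv2.imwrite("pics/scene0f.png",cv2.resize(a[165:345,300:425],None,fx=3.3,fy=3.3,interpolation=cv2.INTER_CUBIC))
```

```text
(no output)
```

View pics/top0z.png

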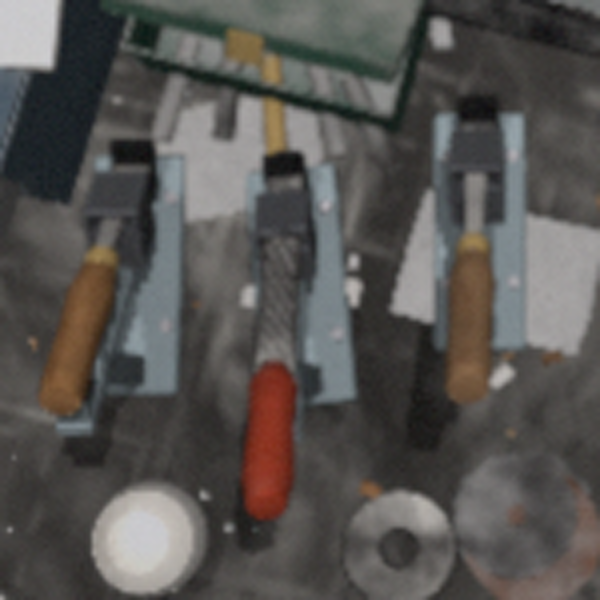

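View pics/scene0z.png

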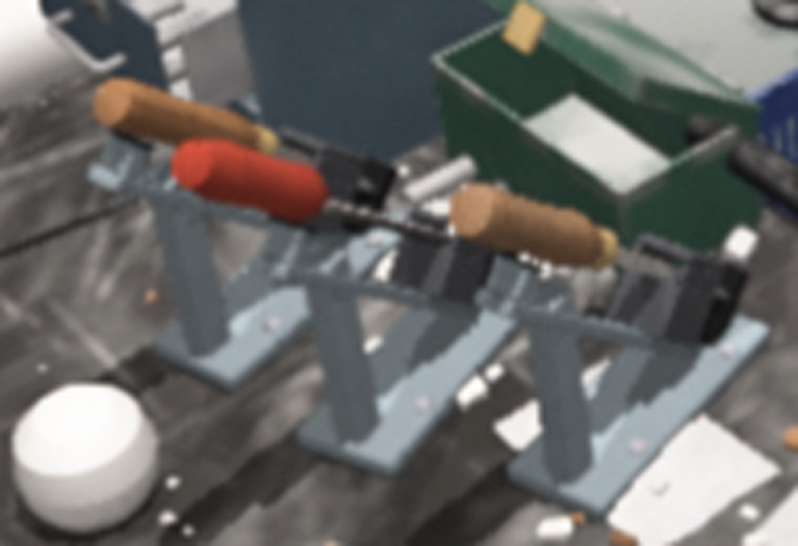

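View pics/top0f.png

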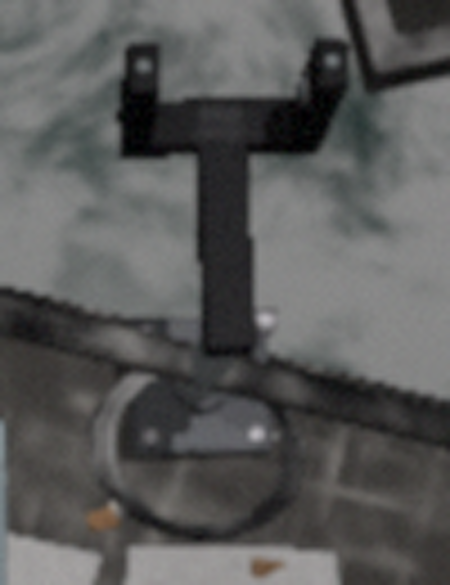

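View pics/scene0f.png

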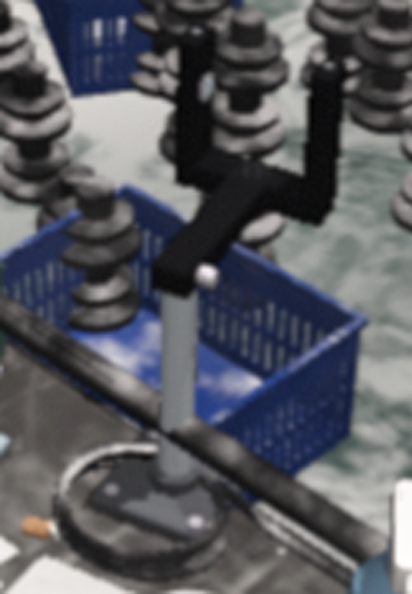

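```bash
cat > h.py <<'E'
import numpy as np, cv2
from scipy.spatial.transform import Rotation as R
from scipy.optimize import least_squares
def proj(P,ci):
    P=np.atleast_2d(np.asarray(P,float)); Rc=R.from_rotvec(ci['orientation']).as_matrix()
    c=(P-ci['origin'])@Rc; s=c[:,:2]/c[:,2:]; s=s*(1+ci['k1']*(s**2).sum(1,keepdims=True))
    K=ci['intrinsics']; return s@np.diag([K[0,0],K[1,1]])+K[:2,2]
S=np.sqrt(.5)
Rcs=np.array([[0,-S,S],[1,0,0],[0,S,S]])  # chisel axes in stand frame (cols)
def stand2w(p,P):
    c,s=np.cos(p[2]),np.sin(p[2]); P=np.atleast_2d(P)
    return P@np.array([[c,-s,0],[s,c,0],[0,0,1]]).T+[p[0],p[1],0]
def chis2w(p,P): return stand2w(p,np.atleast_2d(P)@Rcs.T+[-29,0,99])
def fit(feats,p0,cis):
    # feats: (cam, px, fn(p)->3D)
    f=lambda p: np.concatenate([(proj(g(p),cis[c])[0]-px) for c,px,g in feats])
    s=least_squares(f,p0,loss='soft_l1',x_scale=[100,100,.3]); return s.x,f(s.x).reshape(-1,2)
E
cat > fit1.py <<'E'
from h import *
from plant import r
cis={c:r.camera_info(c) for c in("top","scene")}
tz=lambda u,v:np.array([180+u/4,225+v/4]); sz=lambda u,v:np.array([120+u/4.2,220+v/4.2])
st=lambda *P:(lambda p:stand2w(p,P)); ch=lambda *P:(lambda p:chis2w(p,P))
F=[("top",tz(178,393),st(-87,-29,12)),("top",tz(185,157),st(63,-29,12)),
 ("scene",sz(232,388),st(-87,-29,0)),("scene",sz(155,345),st(-87,29,0)),
 ("top",tz(62,398),ch(0,105,13.5)),("top",tz(102,250),ch(0,0,13.5)),
 ("scene",sz(112,107),ch(0,105,13.5))]
p,e=fit(F,[450,250,0],cis); print("short",p.round(3));print(e.round(1))
tf=lambda u,v:np.array([310+u/4.5,160+v/4.5]); sf=lambda u,v:np.array([300+u/3.3,165+v/3.3])
F=[("top",tf(142,62),st(100,43,276)),("top",tf(330,60),st(100,-43,276)),
   ("top",tf(226,352),st(-11,0,190)),
   ("scene",sf(193,38),st(100,43,276)),("scene",sf(329,70),st(100,-43,276)),
   ("scene",sf(203,88),st(100,35,240)),("scene",sf(178,478),st(0,0,12))]
p2,e=fit(F,[550,-80,0],cis); print("fork",p2.round(3));print(e.round(1))
print("beam",stand2w(p2,[100,0,240]),"handle",chis2w(p,[0,50,13.5]))
import json; json.dump([list(p),list(p2)],open("poses.json","w"))
for c in cis:
    im=cv2.imread(f"pics/{c}0.png"); im=cv2.resize(im,None,fx=3,fy=3,interpolation=cv2.INTER_CUBIC)
    def seg(A,B,fn,pp,col):
        q=proj(fn(pp,np.array([A,B],float)),cis[c])*3+1
        cv2.line(im,*[tuple(int(x) for x in v) for v in q],col,1,cv2.LINE_AA)
    def box(lo,hi,fn,pp,col):
        for i in range(8):
            for b in range(3):
                if not i>>b&1:
                    A=[(hi if i>>k&1 else lo)[k] for k in range(3)];B=list(A);B[b]=hi[b];seg(A,B,fn,pp,col)
    box([-13.5,-5,0],[13.5,105,27],chis2w,p,(0,255,0)); box([-11,-105,10],[11,-5,18],chis2w,p,(255,255,0))
    box([-87,-29,0],[63,29,12],stand2w,p,(0,0,255))
    box([87,27+8,190],[113,51,276],stand2w,p2,(0,255,0));box([87,-51,190],[113,-35,276],stand2w,p2,(0,255,0));box([-40,-40,0],[40,40,12],stand2w,p2,(0,0,255));box([0,-8,170],[113,8,190],stand2w,p2,(255,255,0))
    a,b=proj(chis2w(p,[0,0,0]),cis[c])[0]*3,proj(stand2w(p2,[60,0,150]),cis[c])[0]*3
    def crop(q,n): u,v=int(max(q[0]-250,0)),int(max(q[1]-260,0)); cv2.imwrite(f"pics/{n}",im[v:v+520,u:u+500])
    import time; k=int(time.time())%10000
    crop(a,f"{c}_s.png");crop(b,f"{c}_f.png")
E
python3 fit1.py; python3 -c "
import cv2,numpy as np
I=[cv2.imread(f'pics/{c}_{x}.png') for x in 'sf' for c in('top','scene')]
I=[cv2.resize(i,(400,416)) for i in I]
cv2.imwrite('pics/ov_s.png',np.hstack(I[:2]));cv2.imwrite('pics/ov_f.png',np.hstack(I[2:]))"
```

```text
short [4.55524e+02 2.62622e+02 2.00000e-02]
[[-0.4 -0.4]
 [ 0.6 -1.5]
 [ 0.8  2.2]
 [ 0.3  2.7]
 [-0.8  0.1]
 [-0.7  4.7]
 [ 0.  -1.5]]
fork [ 5.74236e+02 -8.75290e+01  6.00000e-02]
[[-0.2  1. ]
 [-0.1  0.3]
 [ 0.7 -2.7]
 [ 0.5 -1.3]
 [-0.5 -0.5]
 [ 0.6  0.1]
 [-1.3  0.7]]
beam [[674.05496321 -81.51830141 240.        ]] handle [[400.72513765 261.52328214 143.90128061]]
```

View pics/ov_s.png

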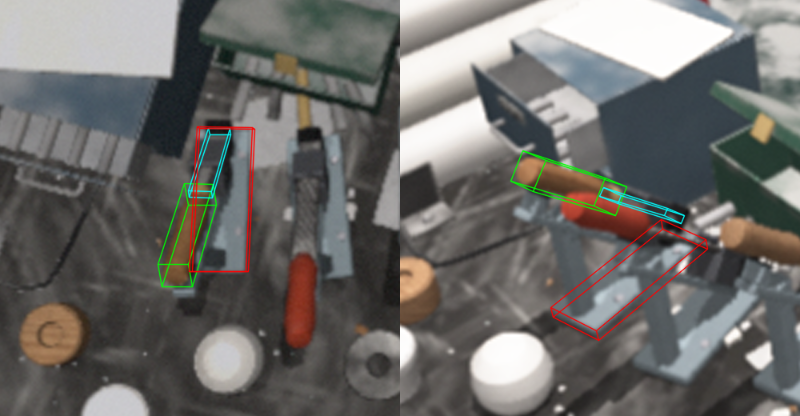

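View pics/ov_f.png

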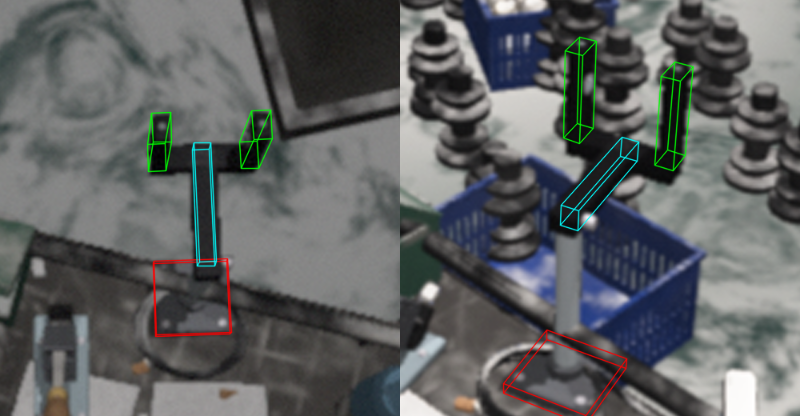

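```bash
python3 -m creep '[[[0.137,-0.181,-0.12,0,0,0],[0.137,-0.181,-0.12,0,0,0],[0.137,-0.181,-0.12,0,0,0],[0.137,-0.181,-0.12,0,0,0],[0.137,-0.181,-0.06,0,0,0],[0.137,-0.181,0,0,0,0],[0.137,-0.181,0,0,0,0],[0.137,-0.181,0,0,0,0],[0.137,-0.181,0,0,0,-0.2],[0.137,-0.181,0,0,0,-0.2],[0,0,0,0,0,-0.2],[0,0,0,0,0,-0.17]]]' 70
python3 -m creep '[[[0,0,0,0,0,0],[0,0,0,0,0,0]]]'
python3 - <<'E'
from plant import r
import cv2,pickle
o=r.get_obs();ci=r.camera_info("wrist");im=r.camera("wrist");cv2.imwrite("pics/w1.png",im[:,:,::-1]);pickle.dump((o,ci),open("w1.pkl","wb"));print(o['eef_pos'],o['q'],ci['origin'])
from scipy.spatial.transform import Rotation as R
print(R.from_rotvec(o['tool_rot']).as_matrix().round(3))
E
```

```text
clock: 2.35
eef_pos: [404.0, 263.6, 312.4]
tool_rot: [-2.239, 2.203, 0.0]
contact_force: [-0.7, 1.3, -1.1]
opening: 70.0
clock: 2.6
eef_pos: [403.7, 264.2, 312.3]
tool_rot: [-2.236, 2.207, -0.0]
contact_force: [0.0, 0.3, -0.6]
opening: 70.2
[403.67085972 264.15680347 312.33840581] [ 9.99007217e-01 -2.47980402e-01 -3.31237789e-02  4.56952951e-05
 -1.78561178e+00  5.84637238e-01] [485.46605029 265.20425883 454.96476659]
[[ 0.013 -1.     0.   ]
 [-1.    -0.013  0.   ]
 [-0.    -0.    -1.   ]]
```

View pics/w1.png

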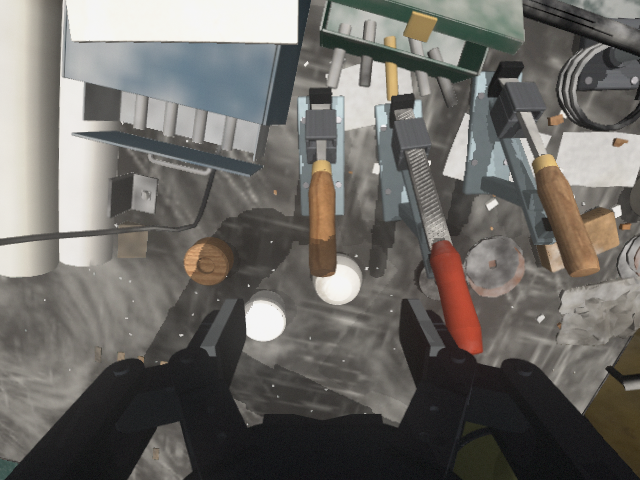

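Run:
```python
import cv2
a=cv2.imread("pics/w1.png"); cv2.imwrite("pics/w1z.png",cv2.resize(a[75:295,270:400],None,fx=2.7,fy=2.7,interpolation=cv2.INTER_CUBIC))
```

```text
(no output)
```

View pics/w1z.png

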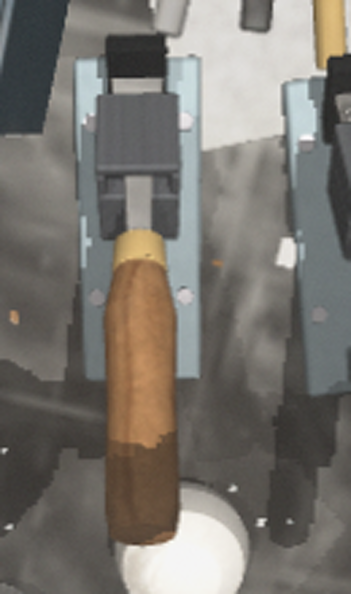

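```bash
cat > fit2.py <<'E'
from h import *
import pickle,json
from plant import r
cis={c:r.camera_info(c) for c in("top","scene")}; cis['w']=pickle.load(open("w1.pkl","rb"))[1]
tz=lambda u,v:np.array([180+u/4,225+v/4]); sz=lambda u,v:np.array([120+u/4.2,220+v/4.2]); wz=lambda u,v:np.array([270+u/2.7,75+v/2.7])
st=lambda *P:(lambda p:stand2w(p,P)); ch=lambda *P:(lambda p:chis2w(p,P))
F=[("top",tz(178,393),st(-87,-29,12)),("top",tz(185,157),st(63,-29,12)),
 ("scene",sz(232,388),st(-87,-29,0)),("scene",sz(155,345),st(-87,29,0)),
 ("top",tz(62,398),ch(0,105,13.5)),("scene",sz(112,107),ch(0,105,13.5)),
 ("w",wz(77,60),st(63,29,12)),("w",wz(201,57),st(63,-29,12)),("w",wz(86,378),st(-87,29,12)),("w",wz(200,377),st(-87,-29,12)),
 ("w",wz(143,533),ch(0,105,13.5)),("w",wz(140,235),ch(0,-5,22))]
p,e=fit(F,[450,250,0],cis); print("short",p.round(3));print(e.round(1))
P=json.load(open("poses.json"));P[0]=list(p);json.dump(P,open("poses.json","w"))
print("handle",chis2w(p,[0,50,13.5]))
ci=cis['w'];im=cv2.imread("pics/w1.png")
im=cv2.resize(im,None,fx=3,fy=3,interpolation=cv2.INTER_CUBIC)
def box(lo,hi,fn,pp,col):
    for i in range(8):
        for b in range(3):
            if not i>>b&1:
                A=[(hi if i>>k&1 else lo)[k] for k in range(3)];B=list(A);B[b]=hi[b]
                q=proj(fn(pp,np.array([A,B],float)),ci)*3+1
                cv2.line(im,*[tuple(int(x) for x in v) for v in q],col,1,cv2.LINE_AA)
box([-13.5,-5,0],[13.5,105,27],chis2w,p,(0,255,0)); box([-11,-105,10],[11,-5,18],chis2w,p,(255,255,0))
box([-87,-29,0],[63,29,12],stand2w,p,(0,0,255))
cv2.imwrite("pics/w1o.png",im[200:800,800:1200])
E
python3 fit2.py
```

```text
short [4.55762e+02 2.64287e+02 2.40000e-02]
[[-0.9 -0.6]
 [-0.1 -1.6]
 [ 0.5  1.8]
 [-0.1  2.4]
 [-1.4 -0. ]
 [-0.3 -1.8]
 [-1.2 -2.4]
 [ 1.1 -1.8]
 [-0.9  0.4]
 [ 0.4  0.3]
 [ 0.4  0.5]
 [ 0.4  3.2]]
handle [[400.96909346 262.94455088 143.90128061]]
```

View pics/w1o.png

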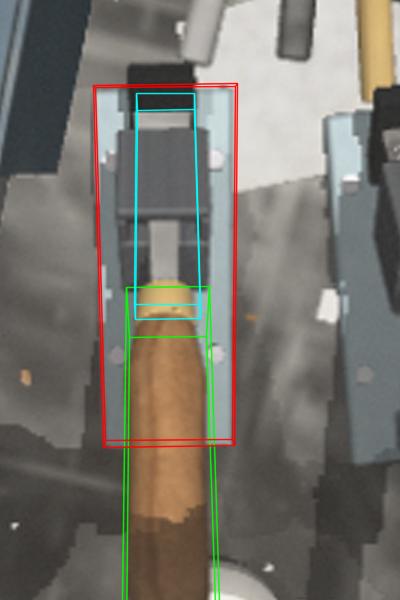

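```bash
python3 -m creep '[[[0,0,0,-0.333,0,-0.02],[0,0,0,-0.333,0,0],[0,-0.18,0,0,0,0],[0,-0.186,0,0,0,0],[0.007,0,0.2,0,0,0],[0,0,0.2,0,0,0],[0,0,0.2,0,0,0],[0,0,0.15,0,0,0],[0,0,0,0,0,0],[0,0,0,0,0,0]]]'
cat > st.py <<'E'
from h import *
from plant import r
import json,sys
P=json.load(open("poses.json"));o=r.get_obs();M=R.from_rotvec(o['tool_rot']).as_matrix()
print("clock",o['clock'],"tcp",o['eef_pos'].round(1),"q",o['q'].round(2),"F",o['contact_force'].round(1),"op",round(o['opening'],1));print(M.round(3))
if len(sys.argv)>1:
    ci=r.camera_info("wrist");im=r.camera("wrist");cv2.imwrite(f"pics/{sys.argv[1]}.png",im[:,:,::-1])
    import pickle;pickle.dump((o,ci),open(sys.argv[1]+".pkl","wb"))
h=chis2w(P[0],[0,50,13.5])[0]; d=h+17*M[:,2]-o['eef_pos']; print("to grasp in tool:",(M.T@d).round(1),"frac",(M.T@d/150).round(3))
E
python3 st.py w2
```

```text
clock: 3.9
eef_pos: [417.5, 263.6, 188.9]
tool_rot: [2.056, -2.006, -0.353]
contact_force: [0.6, -0.2, -0.2]
opening: 70.2
clock 3.9 tcp [417.5 263.6 188.9] q [ 0.79  0.04  0.05 -0.25 -1.84  0.77] F [ 0.6 -0.2 -0.2] op 70.2
[[ 0.024 -0.94  -0.34 ]
 [-1.    -0.023 -0.007]
 [-0.001  0.34  -0.94 ]]
to grasp in tool: [ 0.3  0.2 64.9] frac [0.002 0.001 0.433]
```

View pics/w2.png

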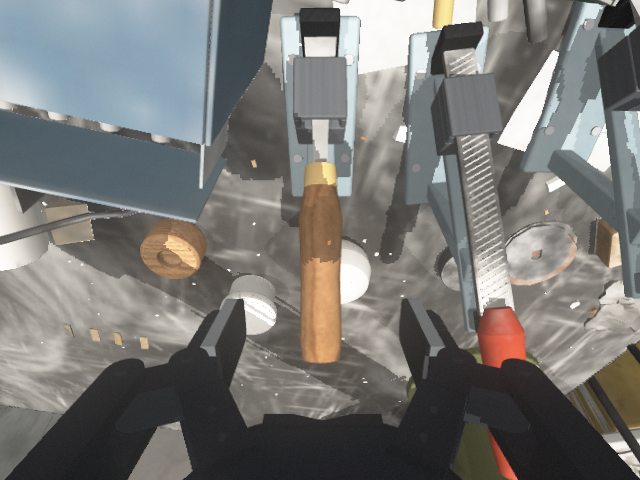

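```bash
python3 -m creep '[[[0,0,0.15,0,0,0],[0,0,0.15,0,0,0],[0,0,0.133,0,0,0],[0,0,0,0,0,0],[0,0,0,0,0,0]]]'; python3 st.py w3; python3 -m creep '[[[0,0,0,0,0,0],[0,0,0,0,0,0],[0,0,0,0,0,0],[0,0,0,0,0,0],[0,0,0,0,0,0],[0,0,0,0,0,0]]]' 10 60;python3 st.py w4
```

```text
clock: 4.58
eef_pos: [395.6, 263.3, 128.2]
tool_rot: [2.057, -2.006, -0.353]
contact_force: [0.2, -0.2, 0.4]
opening: 69.8
clock 4.575 tcp [395.6 263.3 128.2] q [ 0.81  0.   -0.09 -0.25 -1.72  0.78] F [ 0.2 -0.2  0.4] op 69.8
[[ 0.025 -0.94  -0.34 ]
 [-1.    -0.024 -0.007]
 [-0.002  0.34  -0.94 ]]
to grasp in tool: [0.4 0.3 0.4] frac [0.003 0.002 0.003]
clock: 5.38
eef_pos: [395.0, 263.1, 127.2]
tool_rot: [2.056, -2.006, -0.354]
contact_force: [1.7, 1.6, 4.2]
opening: 26.3
clock 5.375 tcp [395.  263.1 127.2] q [ 0.81  0.   -0.09 -0.25 -1.72  0.78] F [1.7 1.6 4.2] op 26.3
[[ 0.025 -0.94  -0.341]
 [-1.    -0.024 -0.007]
 [-0.001  0.341 -0.94 ]]
to grasp in tool: [ 0.3  0.1 -0.7] frac [ 0.002  0.    -0.005]
```

View pics/w4.png

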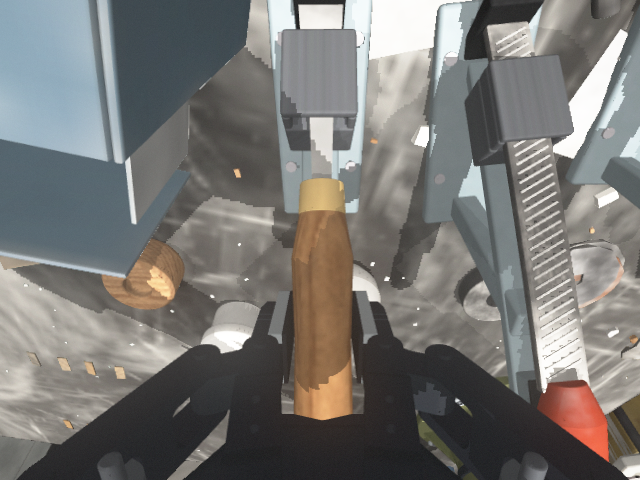

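```bash
python3 -m creep '[[[0,0.045,-0.021,0,0,0],[0,0.06,-0.028,0,0,0],[0,0.06,-0.028,0,0,0],[0,0,0,0,0,0]]]' 10 80;python3 st.py w5
```

```text
clock: 5.92
eef_pos: [375.6, 262.5, 146.7]
tool_rot: [2.057, -2.005, -0.354]
contact_force: [2.0, -0.2, 6.9]
opening: 25.8
clock 5.925 tcp [375.6 262.5 146.7] q [ 0.84 -0.05 -0.11 -0.26 -1.75  0.74] F [ 2.  -0.2  6.9] op 25.8
[[ 0.025 -0.94  -0.341]
 [-1.    -0.024 -0.007]
 [-0.001  0.341 -0.94 ]]
to grasp in tool: [  0.1 -24.9  11. ] frac [ 0.001 -0.166  0.073]
```

View pics/w5.png

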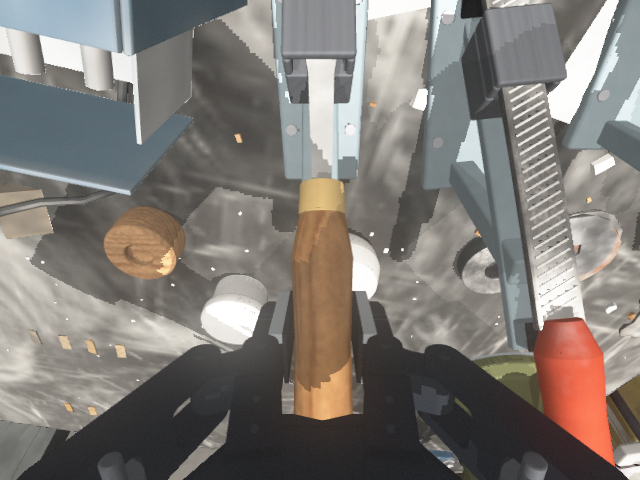

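```bash
python3 -m creep '[[[0,0.085,-0.04,0,0,0],[0,0.085,-0.04,0,0,0],[0,0.085,-0.04,0,0,0],[0,0.085,-0.04,0,0,0],[0,0.085,-0.04,0,0,0],[0,0,0,0,0,0]]]';python3 st.py w6
```

```text
clock: 6.72
eef_pos: [325.2, 261.3, 195.9]
tool_rot: [2.056, -2.004, -0.355]
contact_force: [0.1, 1.2, -2.0]
opening: 25.8
clock 6.725 tcp [325.2 261.3 195.9] q [ 0.91 -0.18 -0.13 -0.28 -1.84  0.64] F [ 0.1  1.2 -2. ] op 25.8
[[ 0.026 -0.939 -0.342]
 [-1.    -0.024 -0.008]
 [-0.001  0.343 -0.94 ]]
to grasp in tool: [  0.3 -89.   39.9] frac [ 0.002 -0.593  0.266]
```

View pics/w6.png

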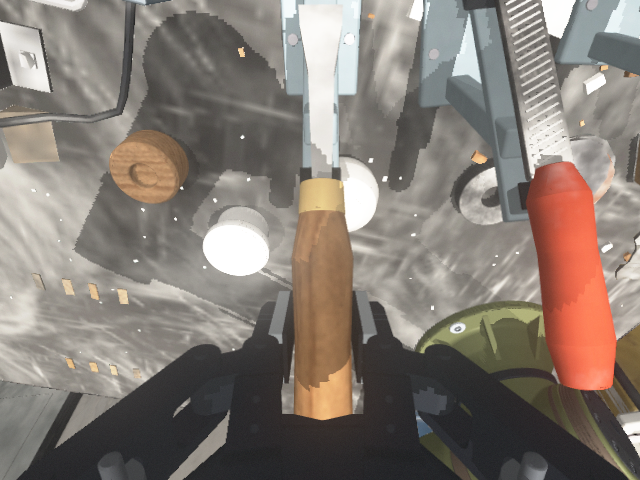

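```bash
python3 -m creep '[[[0,0.062,-0.17,0,0,0],[0,0.062,-0.17,0,0,0],[0,0.062,-0.17,0,0,0],[0,0.062,-0.17,0,0,0],[0,0.062,-0.17,0,0,0],[0,0.062,-0.17,0,0,0],[0,0.062,-0.17,0,0,0],[0,-0.157,-0.057,0,0,0],[0,-0.157,-0.057,0,0,0],[0,-0.157,-0.057,0,0,0],[0,-0.157,-0.057,0,0,0]]]';python3 -m creep '[[[0,0,0,0.2,0,0],[0,0,0,0.26,0,0],[0,0,0,0.26,0,0],[0,0,0,0.26,0,0],[0,0,0,0.26,0,0],[0,0,0,0.26,0,0],[0,0,0,0,0,0],[0,0,0,0,0,0]]]';python3 st.py w7
```

```text
clock: 8.15
eef_pos: [426.8, 263.8, 384.3]
tool_rot: [2.053, -2.003, -0.355]
contact_force: [0.6, -0.2, -1.2]
opening: 26.1
clock: 9.15
eef_pos: [425.7, 263.8, 385.9]
tool_rot: [-2.003, 1.954, -0.431]
contact_force: [0.0, -0.7, -1.7]
opening: 25.6
clock 9.15 tcp [425.7 263.8 385.9] q [ 1.24 -0.48 -0.27  0.41 -1.62  0.41] F [ 0.  -0.7 -1.7] op 25.6
[[ 0.025 -0.907  0.421]
 [-1.    -0.023  0.011]
 [-0.001 -0.421 -0.907]]
to grasp in tool: [  0.4 124.3 226.1] frac [0.002 0.829 1.507]
```

View pics/w7.png

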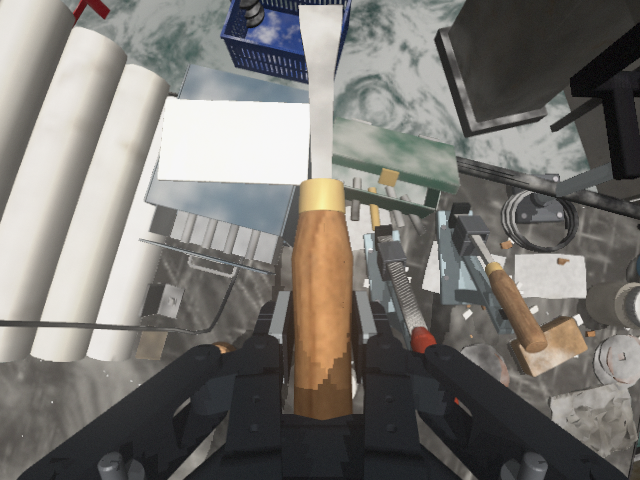

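```bash
cat > ch.py <<'E'
from h import *
import pickle,json
P=json.load(open("poses.json"))
o4=pickle.load(open("w4.pkl","rb"))[0];M4=R.from_rotvec(o4['tool_rot']).as_matrix()
Rz=R.from_rotvec([0,0,P[0][2]]).as_matrix()
Rct=M4.T@Rz@Rcs                       # chisel axes in tool
tct=M4.T@(chis2w(P[0],[0,0,0])[0]-o4['eef_pos'])   # chisel origin in tool
def c2w(o,X,Rc=Rct,t=tct):
    M=R.from_rotvec(o['tool_rot']).as_matrix(); return (np.atleast_2d(X)@Rc.T+t)@M.T+o['eef_pos']
E
python3 - <<'E'
from ch import *
o,ci=pickle.load(open("w7.pkl","rb"))
print(Rct.round(3),tct.round(1))
X=[[-11,-105,18],[11,-105,18],[0,-105,18],[0,-105,14],[-11,-105,10],[0,-5,22],[-13.5,50,13.5],[13.5,50,13.5],[-13.5,30,13.5],[13.5,30,13.5]]
print(np.c_[proj(c2w(o,X),ci)].round(1))
M=R.from_rotvec(o['tool_rot']).as_matrix();print((M@Rct).round(3))
a=cv2.imread("pics/w7.png");cv2.imwrite("pics/w7z.png",cv2.resize(a[0:230,270:380],None,fx=2.6*1,fy=2.6,interpolation=cv2.INTER_CUBIC))
E
```

```text
[[-1.    -0.001 -0.001]
 [-0.001  0.906 -0.424]
 [ 0.001 -0.424 -0.906]] [  0.4 -39.5  15.7]
[[346.3  -9.5]
 [299.7  -9.6]
 [323.   -9.6]
 [323.   -2.9]
 [345.2   3.6]
 [322.6 195.1]
 [354.1 327.1]
 [290.4 327. ]
 [353.8 279.7]
 [290.9 279.6]]
[[-0.024 -1.     0.003]
 [ 1.    -0.024  0.   ]
 [-0.     0.003  1.   ]]
```

View pics/w7z.png

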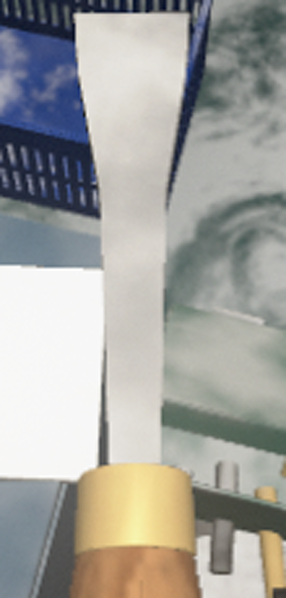

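```bash
cat > tgt.py <<'E'
from ch import *
from plant import r
import sys
def target(off,edge=[0,-105,14],Rc=Rct,t=tct):
    o=r.get_obs();M=R.from_rotvec(o['tool_rot']).as_matrix();f=P[1]
    Rg=R.from_rotvec([0,0,f[2]]).as_matrix()@np.array([[0,-1,0],[1,0,0],[0,0,1.]])
    Mg=Rg@Rc.T
    e=stand2w(f,np.array([100,0,240.])+off)[0]
    pg=e-Mg@(Rc@np.array(edge,float)+t)
    rv=R.from_matrix(M.T@Mg).as_rotvec(degrees=True)
    print("clock",o['clock'],"tcp",o['eef_pos'].round(1),"goal",pg.round(1),"F",o['contact_force'].round(1),"op",round(o['opening'],1),"q",o['q'].round(2))
    print("shift frac (pre-turn axes)",(M.T@(pg-o['eef_pos'])/150).round(3),"turn frac",(rv/30).round(3))
    print("shift frac (goal axes)",(Mg.T@(pg-o['eef_pos'])/150).round(3))
    print("edge now",c2w(o,edge,Rc,t).round(1),"beam",stand2w(f,[100,0,240]).round(1))
if __name__=="__main__": target(np.array(eval(sys.argv[1]),float))
E
python3 tgt.py [0,0,80]
```

```text
clock 9.2 tcp [426.  263.8 386.5] goal [526.9 -90.1 303.5] F [ 1.7  0.1 -1. ] op 26.1 q [ 1.24 -0.48 -0.27  0.41 -1.62  0.41]
shift frac (pre-turn axes) [ 2.375 -0.326  0.758] turn frac [ 0.005 -0.029 -0.065]
shift frac (goal axes) [ 2.396 -0.243  0.723]
edge now [[573.5 266.8 402.6]] beam [[674.1 -81.5 240. ]]
```

```bash
python3 -m creep '[[[0.12,-0.03,0.012,0,0,0],[0.2,-0.046,0.021,0,0,0],[0.206,-0.048,0.022,0,0,0],[0.206,-0.048,0.022,0,0,0],[0.206,-0.048,0.022,0,0,0],[0.206,-0.048,0.022,0,0,0],[0.206,-0.048,0.022,0,0,0],[0.206,-0.048,0.022,0,0,0],[0.206,-0.048,0.022,0,0,0],[0.206,-0.048,0.022,0,0,0],[0.206,-0.048,0.022,0,0,0],[0.206,-0.048,0.022,0,0,0]]]'; python3 -m creep '[[[0,0,0,0.005,-0.029,-0.065],[0,0,0,0,0,0],[0,0,0,0,0,0]]]'; python3 tgt.py [0,0,80]
```

```text
clock: 10.7
eef_pos: [526.4, -93.5, 387.4]
tool_rot: [-1.999, 1.954, -0.433]
contact_force: [0.5, 1.5, -0.9]
opening: 26.1
clock: 11.08
eef_pos: [526.2, -91.6, 387.0]
tool_rot: [-2.032, 1.912, -0.427]
contact_force: [-0.6, -0.4, -1.1]
opening: 26.1
clock 11.075 tcp [526.2 -91.6 387. ] goal [526.9 -90.1 303.5] F [-0.6 -0.4 -1.1] op 26.1 q [ 0.26 -0.46 -0.14  0.09 -1.46  1.38]
shift frac (pre-turn axes) [-0.01   0.232  0.506] turn frac [-0.004 -0.001 -0.001]
shift frac (goal axes) [-0.009  0.231  0.506]
edge now [[673.4 -83.1 403.7]] beam [[674.1 -81.5 240. ]]
```

```bash
python3 -m creep '[[[-0.01,0.077,0.169,0,0,0],[0,0.077,0.169,0,0,0],[0,0.077,0.168,0,0,0],[0,0,0,0,0,0],[0,0,0,0,0,0]]]'; python3 st.py w8
python3 - <<'E'
from plant import r
import cv2
for c in("top","scene"): cv2.imwrite(f"pics/{c}8.png",r.camera(c)[:,:,::-1])
a=cv2.imread("pics/top8.png");b=cv2.imread("pics/scene8.png")
cv2.imwrite("pics/top8z.png",cv2.resize(a[140:270,300:430],None,fx=4.5,fy=4.5,interpolation=cv2.INTER_CUBIC))
cv2.imwrite("pics/scene8z.png",cv2.resize(b[130:270,290:440],None,fx=4.2,fy=4.2,interpolation=cv2.INTER_CUBIC))
E
```

```text
clock: 11.7
eef_pos: [527.3, -89.5, 305.0]
tool_rot: [-2.032, 1.909, -0.429]
contact_force: [0.2, -0.2, -0.7]
opening: 26.3
clock 11.7 tcp [527.3 -89.5 305. ] q [ 0.27 -0.52 -0.34  0.09 -1.32  1.36] F [ 0.2 -0.2 -0.7] op 26.3
[[ 0.062 -0.902  0.426]
 [-0.998 -0.056  0.026]
 [ 0.    -0.427 -0.904]]
to grasp in tool: [-359.7  163.   118.1] frac [-2.398  1.086  0.787]
```

View pics/w8.png

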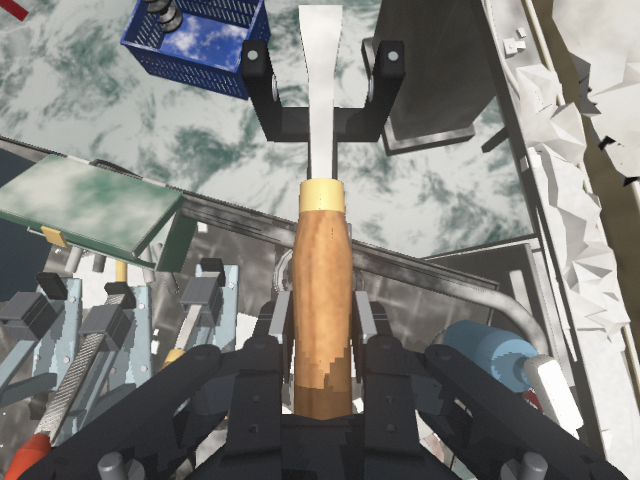

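View pics/top8z.png

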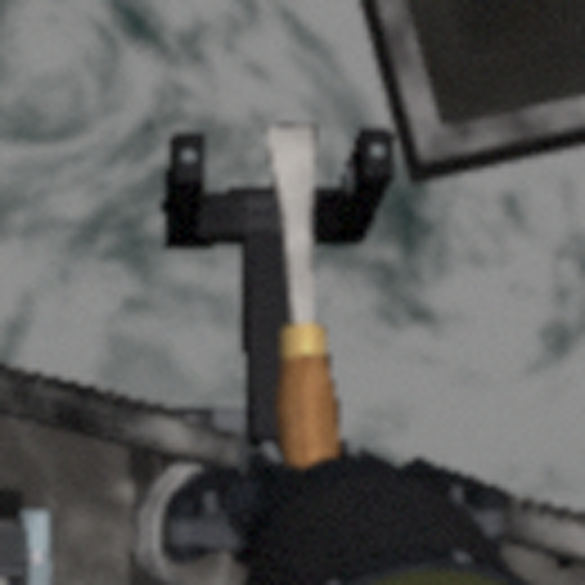

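View pics/scene8z.png

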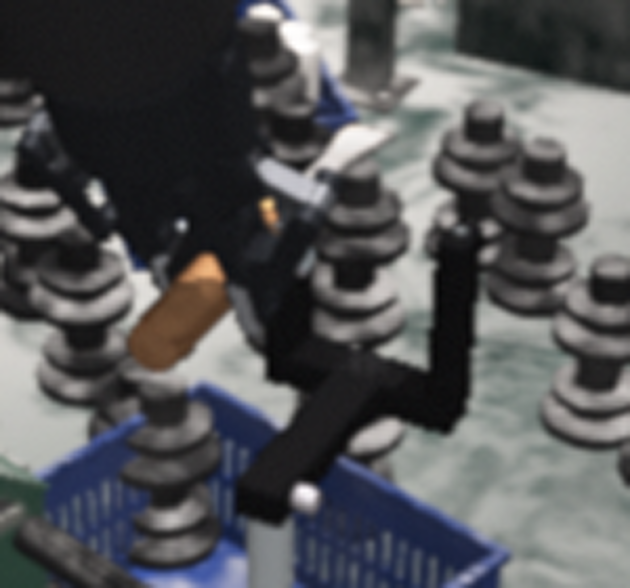

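Run:
```python
import cv2
a=cv2.imread("pics/w8.png")
cv2.imwrite("pics/w8z.png",cv2.resize(a[0:160,230:420],None,fx=4,fy=3.7,interpolation=cv2.INTER_CUBIC))
```

```text
(no output)
```

View pics/w8z.png

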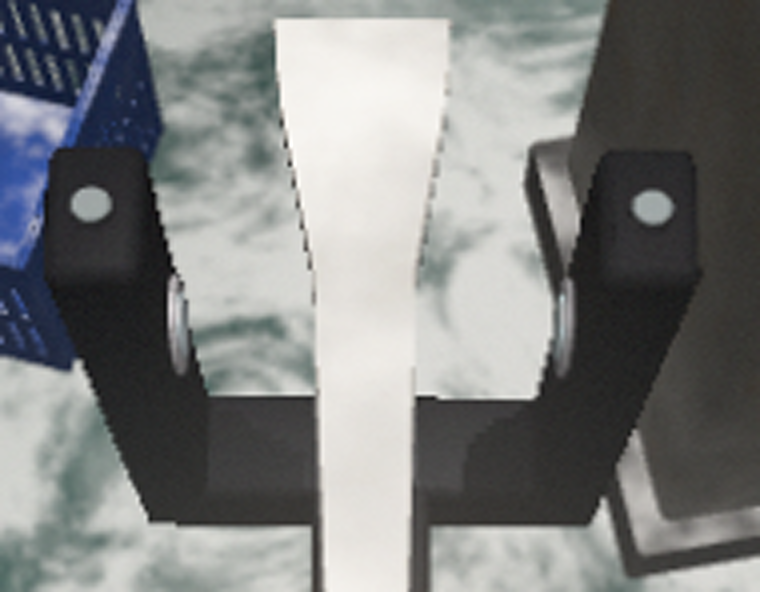

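Run:
```python
from ch import *
from plant import r
o,ci=pickle.load(open("w8.pkl","rb"))
cis={c:r.camera_info(c) for c in("top","scene")};cis['w']=ci
tf=lambda u,v:np.array([310+u/4.5,160+v/4.5]); sf=lambda u,v:np.array([300+u/3.3,165+v/3.3]); wz=lambda u,v:np.array([230+u/4,v/3.7])
st=lambda *Q:(lambda p:stand2w(p,Q))
A=[("top",tf(142,62),st(100,43,276)),("top",tf(330,60),st(100,-43,276)),
   ("scene",sf(193,38),st(100,43,276)),("scene",sf(329,70),st(100,-43,276)),("scene",sf(203,88),st(100,35,240))]
B=[("w",wz(178,325),st(100,35,240)),("w",wz(563,328),st(100,-35,240)),("w",wz(52,150),st(113,51,276)),("w",wz(143,150),st(113,35,276)),("w",wz(607,152),st(113,-35,276)),("w",wz(693,154),st(113,-51,276)),
 ("w",wz(91,203),st(100,43,276)),("w",wz(653,208),st(100,-43,276)),
 ("w",wz(150,522),st(87,51,170))]
for n,F in(("A",A),("B",B),("AB",A+B)):
    p,e=fit(F,[574,-87,.06],cis);print(n,p.round(3),stand2w(p,[100,0,240]).round(1));print(e.round(1).tolist())
obs={'w':[320.6,5.0],'top':[300+293/4.5,140+126/4.5],'scene':[378.1,160.5]}
for k in(['w','top'],['w','top','scene']):
    f=lambda X:np.concatenate([proj(X,cis[c])[0]-obs[c] for c in k]);s=least_squares(f,[674,-81,320]);print(k,s.x.round(1),s.fun.round(1))
print("nominal",c2w(o,[0,-105,14]).round(1), {c:proj(c2w(o,[0,-105,14]),cis[c])[0].round(1) for c in cis})
```

```text
A [ 5.74354e+02 -8.82800e+01  6.70000e-02] [[674.1 -81.6 240. ]]
[[-0.1, 1.1], [-0.1, 0.1], [0.5, -1.3], [-0.4, -0.6], [0.6, 0.2]]
B [ 5.74494e+02 -8.55600e+01  4.50000e-02] [[674.4 -81.1 240. ]]
[[-0.5, 0.4], [1.0, 1.4], [-1.6, -3.3], [1.3, -3.1], [-1.8, -1.6], [2.4, -1.4], [0.4, 1.4], [-0.1, 2.6], [-1.1, 2.1]]
AB [ 5.74525e+02 -8.59610e+01  4.90000e-02] [[674.4 -81.1 240. ]]
[[-0.4, 0.6], [-0.3, 0.4], [0.6, -1.6], [-0.7, -0.5], [0.6, -0.1], [-0.4, 0.6], [1.0, 1.2], [-1.6, -3.1], [1.3, -3.0], [-1.8, -1.8], [2.4, -1.7], [0.5, 1.6], [-0.1, 2.4], [-1.0, 2.3]]
['w', 'top'] [670.1 -80.  322. ] [ 0.3 -0.1 -1.3  0.4]
['w', 'top', 'scene'] [670.9 -80.  321.1] [ 0.3  0.  -1.4  0.2  0.2 -0.4]
nominal [[674.5 -80.8 322.1]] {'top': array([364.3, 166.3]), 'scene': array([379.7, 159. ]), 'w': array([323.1,  -2.9])}
```

Run:
```python
import json
P=json.load(open("poses.json"));P[1]=[574.5,-86.5,.054];json.dump(P,open("poses.json","w"))
from tgt import *
target(np.array([0,0,0.]),[0.9,-101,14])
from plant import r
o=r.get_obs();cs=r.camera_info("scene");ct=r.camera_info("top")
X=[[0,105,13.5],[0,105,27],[0,105,0],[-13.5,105,13.5],[13.5,105,13.5],[0,0,13.5]]
print((proj(c2w(o,X),cs)-[290,130]).__mul__(4.2).round(0).tolist());print(((proj(c2w(o,X),ct)-[300,140])*4.5).round(0).tolist())
```

```text
clock 11.85 tcp [527.4 -89.4 304.9] goal [531.1 -89.4 223.5] F [ 0.5 -0.  -1.6] op 25.9 q [ 0.27 -0.52 -0.34  0.09 -1.32  1.36]
shift frac (pre-turn axes) [0.002 0.209 0.501] turn frac [-0.007  0.005  0.013]
shift frac (goal axes) [0.002 0.207 0.502]
edge now [[670.5 -80.1 322. ]] beam [[674.4 -81.1 240. ]]
[[147.0, 349.0], [147.0, 320.0], [148.0, 378.0], [178.0, 358.0], [117.0, 340.0], [271.0, 227.0]]
[[314.0, 599.0], [317.0, 595.0], [310.0, 602.0], [346.0, 598.0], [281.0, 600.0], [301.0, 354.0]]
```

```bash
python3 -m creep '[[[0.002,0.043,0.1,-0.007,0.005,0.013],[0,0.043,0.1,0,0,0],[0,0.043,0.1,0,0,0],[0,0.043,0.1,0,0,0],[0,0.043,0.098,0,0,0],[0,0,0,0,0,0],[0,0,0,0,0,0],[0,0,0,0,0,0]]]'; python3 st.py w9
python3 - <<'E'
from plant import r
import cv2
for c in("top","scene"): cv2.imwrite(f"pics/{c}9.png",r.camera(c)[:,:,::-1])
a=cv2.imread("pics/top9.png");b=cv2.imread("pics/scene9.png")
cv2.imwrite("pics/top9z.png",cv2.resize(a[140:270,300:430],None,fx=4.5,fy=4.5,interpolation=cv2.INTER_CUBIC))
cv2.imwrite("pics/scene9z.png",cv2.resize(b[130:270,290:440],None,fx=4.2,fy=4.2,interpolation=cv2.INTER_CUBIC))
a=cv2.imread("pics/w9.png")
cv2.imwrite("pics/w9z.png",cv2.resize(a[0:160,230:420],None,fx=4,fy=3.7,interpolation=cv2.INTER_CUBIC))
from tgt import *
target(np.array([0,0,0.]),[0.9,-102,14])
E
```

```text
clock: 12.85
eef_pos: [529.7, -89.7, 222.9]
tool_rot: [-2.028, 1.92, -0.426]
contact_force: [-0.7, -0.2, -0.7]
opening: 26.1
clock 12.85 tcp [529.7 -89.7 222.9] q [ 0.27 -0.54 -0.5   0.1  -1.18  1.34] F [-0.7 -0.2 -0.7] op 26.1
[[ 0.055 -0.905  0.423]
 [-0.999 -0.049  0.024]
 [-0.001 -0.423 -0.906]]
to grasp in tool: [-359.1  132.5   42.5] frac [-2.394  0.883  0.283]
clock 13.0 tcp [529.5 -89.6 222.4] goal [530.1 -89.5 223.5] F [-0.2 -0.4 -2.4] op 26.1 q [ 0.27 -0.54 -0.5   0.1  -1.18  1.34]
shift frac (pre-turn axes) [-0.001 -0.007 -0.005] turn frac [ 0.002 -0.    -0.001]
shift frac (goal axes) [-0.001 -0.007 -0.005]
edge now [[673.8 -81.3 238.7]] beam [[674.4 -81.1 240. ]]
```

View pics/w9z.png

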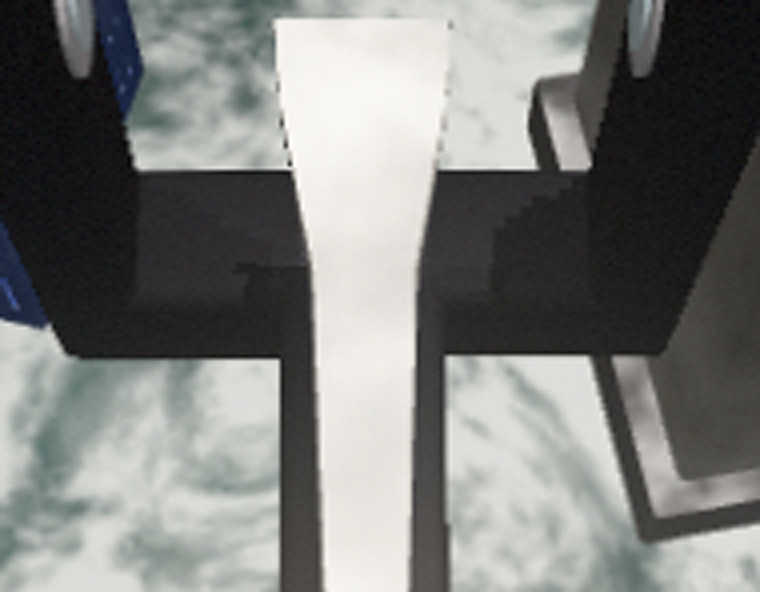

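View pics/top9z.png

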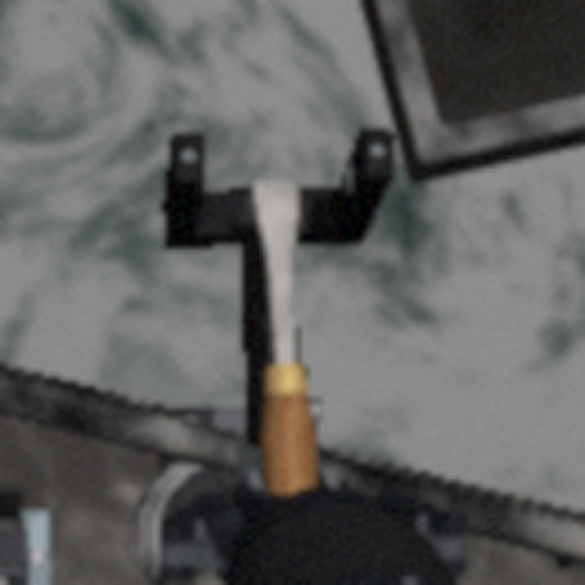

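View pics/scene9z.png

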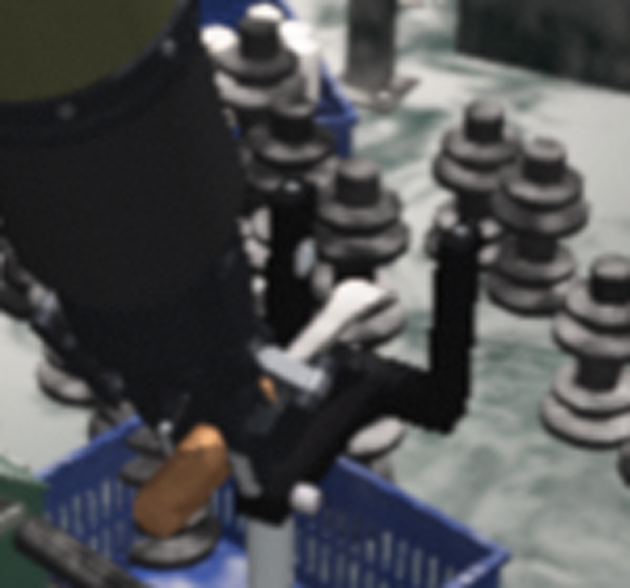

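Run:
```python
from tgt import *
b=stand2w(P[1],[100,0,240]); L=stand2w(P[1],[[100,35,240],[100,-35,240]])
for c,o,k in(("top",[300,140],4.5),("scene",[290,130],4.2)):
    ci=r.camera_info(c)
    print(c,((proj(np.r_[b,b+[5,0,0],b+[0,0,5],L],ci)-o)*k).round(0).tolist())
o,ci=pickle.load(open("w9.pkl","rb")); print("w",((proj(np.r_[b,L],ci)-[230,0])*[4,3.7]).round(0).tolist())
obs={'w':[230+362/4,18.5/3.7],'top':[300+276/4.5,140+183/4.5]};cis={'w':ci,'top':r.camera_info("top")}
f=lambda X:np.concatenate([proj(X,cis[c])[0]-obs[c] for c in obs]);s=least_squares(f,[674,-81,240]);print(s.x.round(1),s.fun.round(1))
```

```text
top [[272.0, 178.0], [272.0, 168.0], [273.0, 175.0], [198.0, 180.0], [346.0, 177.0]]
scene [[369.0, 277.0], [374.0, 273.0], [369.0, 268.0], [303.0, 259.0], [437.0, 296.0]]
w [[363.0, 2.0], [72.0, 3.0], [655.0, 5.0]]
[671.3 -81.2 240.7] [ 0.2 -0.  -0.8  0.2]
```

```bash
python3 -m creep '[[[0,-0.013,0.005,0,0,0],[0,0,0,0,0,0],[0,0,0,0,0,0],[0,0,0,0,0,0],[0,0,0,0,0,0],[0,0,0,0,0,0],[0,0,0,0,0,0]]]'; python3 st.py w10; python3 tgt.py [0,0,0]
python3 - <<'E'
from plant import r
import cv2
im=r.camera("top")[:,:,::-1].copy();cv2.imwrite("pics/top10.png",im)
im=r.camera("scene")[:,:,::-1].copy();cv2.imwrite("pics/scene10.png",im)
print(r.get_obs()['qvel'].round(3))
E
```

```text
clock: 13.88
eef_pos: [531.5, -89.5, 222.0]
tool_rot: [-2.029, 1.921, -0.425]
contact_force: [1.0, 0.7, -1.4]
opening: 26.0
clock 13.875 tcp [531.5 -89.5 222. ] q [ 0.27 -0.54 -0.5   0.1  -1.18  1.34] F [ 1.   0.7 -1.4] op 26.0
[[ 0.055 -0.905  0.421]
 [-0.998 -0.049  0.024]
 [-0.001 -0.422 -0.907]]
to grasp in tool: [-359.   133.7   41.2] frac [-2.394  0.891  0.274]
clock 13.925 tcp [531.5 -89.5 222. ] goal [527.1 -88.7 223.5] F [-0.4 -0.5 -1.9] op 25.8 q [ 0.27 -0.54 -0.5   0.1  -1.18  1.34]
shift frac (pre-turn axes) [-0.007  0.022 -0.021] turn frac [ 0.004 -0.    -0.001]
shift frac (goal axes) [-0.007  0.022 -0.021]
edge now [[678.8 -81.9 238.2]] beam [[674.4 -81.1 240. ]]
[-0.001 -0.     0.001  0.     0.001  0.001]
```

View pics/w10.png

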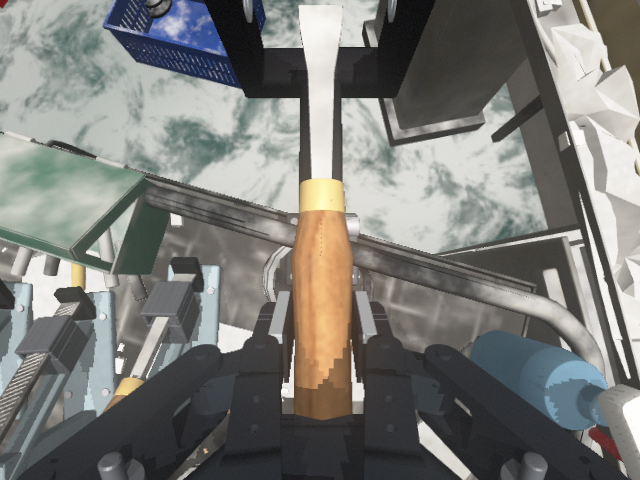

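View pics/scene10.png

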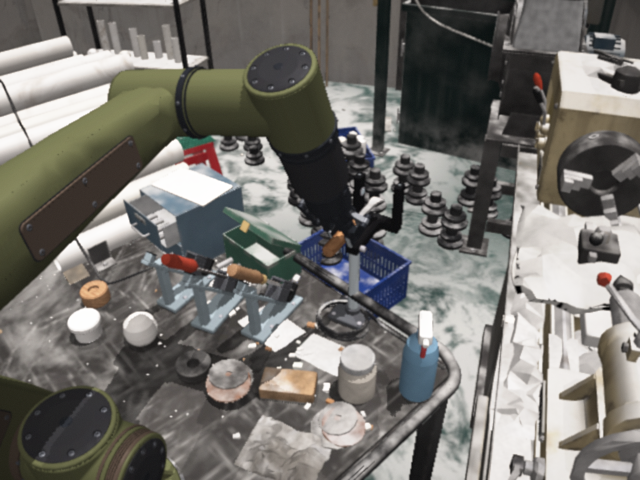

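```bash
python3 -c "
from plant import r
print(r.close_job()); o=r.get_obs(); print(o['clock'],o['opening'],o['contact_force'])"
```

```text
the job is handed in; nothing more can be done
None
the job is handed in; nothing more can be done
```

I drew the short chisel (the leftmost tool) out of its sleeve along its own length and turned it level with the blade flat. It is now held by the handle between the fork's lenses, handle towards the robot, and I handed the job in at about 14 s.

**Position across the lenses:** in the wrist picture taken just before a last 2 mm forward move, the edge was within about 0.5 px of midway between the lenses.

**Fore-aft position:** after that move the edge and the lens centres lay at about the same picture row. By then the lenses were only partly in view. The fore-aft estimates disagreed by a few mm: the pose assumed at the grasp puts the edge about 4 mm past the beam. The pictures, triangulated before that last move, put it about 3 mm short, or roughly 1 mm short after it. I went with the pictures.

**Height:** the two estimates put the edge at about 238 and 240–241 mm, against a beam height of 240 mm.

**Grip and surroundings:**
- The grip was steady at 26 mm opening with 80 N set, the joints were at rest, and the force reading showed little more than the chisel's weight.
- The last pictures showed the long chisel and the rasp in their stands, the fork untouched, and the jar and spray bottle standing where they were.

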